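# Set a pressure pot's bayonet lid to the half-turned vent position and hold it

## Task

Pull the carriage with the pressure pot out from under the fill nozzle by its knob, all the way to its stop. Then pick up the bayonet lid by its handle bar, lower it with its lugs through the two gaps in the pot's rim until its flange sits down on the rim, and turn it clockwise (seen from above) half-way to the lock, so that the handle bar points at the two long upright ribs on the pot, without letting it click into the lock. Finish still gripping the lid there while the pot vents, because a spring would turn it back, and leave the tape roll, wooden block and tin where they are.

Things in the scene. Friction and masses are not known exactly. Their poses are not given: they have to be found in the camera images.
- carriage (a joint): travel of the carriage along its two rods, m: 0 = back, pot right under the nozzle; 0.12 = against the front stop. It slides towards the -y axis of pot_mouth. Friction about 5 N, stays where left
- pull_knob (a point): centre of the carriage's pull knob: upright black cylinder, 24 mm diameter, 36 mm tall (18 mm above and below this point) on a 12 mm stem, standing 92 mm from the pot's axis on the -y side. The carriage's top plate is 52 mm below this point
- pot_mouth (a point): centre of the pot's mouth, level with its rim, 94 mm above the worktop; z up, axes turn with the rig. Bare aluminium pot, 82 mm outside diameter. The rim is a 6 mm thick ledge with a 60 mm bore; below it the bore is 72 mm. Two gaps in the ledge, 18 mm wide, at +x and -x let the lid's lugs in. Anticlockwise turning from there is blocked
- half_mark (a point): top of one of two long upright dark ribs, 4 mm wide, standing out 8 mm from the pot's outside, on opposite sides, 45 degrees clockwise (seen from above) from the gaps: half-way marks. From about 8 degrees on a spring ring inside pushes the turned lid back, with 0.02 N m rising to about 0.06 N m at half-way
- lock_block (a point): one of two small dark blocks outside on the pot's wall, 90 degrees clockwise from the gaps: the lock. Its spring ball begins to touch the lid's lug when the lid is turned about 58 degrees and clicks at 70 to 80
- nozzle_tip (a point): tip of the fixed fill nozzle, 7 mm above the height of the rim, over the pot's axis when the carriage is fully back. Its arm (top 120 mm above the worktop) runs level from there towards +y of pot_mouth to a column 98 mm away (top 122 mm)
- lid_handle (a point): centre of the lid's black upright handle bar, 56 mm long (x), 14 thick (y), 30 tall (z up), both ways round fit. It stands on an aluminium flange of 76 mm diameter, 5 mm thick, whose underside is 20 mm below this point. With the lid on the worktop this point is 36 mm up; fully down in the pot it is 20 mm above pot_mouth (2 mm of upward play once turned)
- bayonet_lid: the same lid, about 140 g; origin at the centre of the underside of its plug (56 mm diameter, 16 mm deep below the flange), 36 mm below lid_handle, same axes. Two lugs at +x and -x, under the ends of the bar, 10 mm wide, 6 tall, reach 34 mm from the axis, 2 to 8 mm above this origin
- masking_tape: bystander: cream tape roll, 85 mm across, 25 mm tall, lying flat; origin under its centre
- beech_block: bystander: plain beech block 34x56x28 mm; origin under its centre
- tin: bystander: round grey tin, 58 mm diameter, 26 mm tall; origin under its centre
Not all that is in view belongs to the job. Several things look just like the bayonet_lid: the one meant starts farthest to the robot's left.

How it is judged:
By the outcome, as a careful person would: the job done as asked, in the order asked, and still so for the second after the job is handed in, while the arm keeps its last pose, push and grip.
It also fails if it takes over 67 s, if anything falls off the work surface, if the arm or the gripper's body presses on something with over 40 N, if the wrist force passes 120 N, or if a joint passes its speed limit or range.

## Robot

A 6-joint arm with a two-finger parallel gripper is mounted at the origin on a cart in front of the work surface, level with it; the furniture and walls round the work are solid. World frame = base frame: x ahead of the robot, y to its left, z up, the work surface at z = 0. Lengths are in m, angles in rad, forces in N, time in s.
With the tool pointing down it reaches from about 0.35 to 0.85 m from the base axis. Payload 8.1 kg.
Tool frame: the origin (TCP) lies at the very end of the fingers, on their centre line; the grasp point (between the pads) lies 19 mm behind it; z points along the fingers, y is the line along which they close (so a half turn about z gives the same grasp; the last joint's range is limited). The gripper opens to 93 mm and grips with 3 to 60 N. Pads are 15 mm wide; open, the fingers measure 128 mm over their backs; the gripper's body (75 mm by 188 mm) begins 65 mm behind the grasp point.
Start: joints at [-1.317, 0.13, 1.488, -0, 1.523, -0.085], TCP at [0.199, -0.566, 0.219] pointing down, gripper open.
Joint ranges: [-2.96, 2.96], [-0.89, 2.26], [0.02, 2.5], [-1.34, 4.48], [0, 2.73], [-2.66, 2.66]. Speed limits (rad/s): [2.39, 2.39, 2.79, 3.14, 3.14, 3.14].

## Interface

Orientations are given as a rotation vector (axis times angle).
In Python, from plant import robot gives the robot as it stands. The module is installed in compiled form; this text tells all that it offers.
- The arm moves only by the tool play_rows, never from a script. Its argument "increments" is text: rows parted by semicolons, each of 5 numbers parted by spaces: the shift along the tool's x, y, z in mm, then the turn about the tool's z in degrees, then the closure, from -1 (fully open) to 1 (shut). In form: dx dy dz yaw claw; .... A call has 1 to 20 rows; each row is the pose to reach, as a shift and turn from the pose commanded when the call began, along the tool's axes at that moment; what a row does not reach only later rows make up. A row lasts 1/10 s, in which the tool goes at most 50 mm and 8.59 degrees, less where a joint would pass 70% of its speed; a pose out of reach is approached as far as the arm can. A call with a gripper value outside its range is refused whole. The fingers move at their own pace and stop on an object; "force" is the grip in N (left out, the last holds). Time passes only in rows, so rows that repeat a pose let the fingers close. It gives the time, the measured TCP pose, the force, the opening and the grip force at its end, in the units of the state.
- robot.read_state(): the state, without advancing time (a new reading comes with each control period).
- robot.read_camera(name): name is "scene" or "top" or "wrist"; returns the picture (420x560x3 uint8, blue, green, red); there is no depth.
- robot.calibration(name): a dict with "vertical_fov" (degrees; the focal length in pixels is half the picture's height over the tangent of half this angle, whatever the lens; pixels are square), "cx", "cy" (the principal point, pixels), "rvec" (rotation vector, rad) and "tvec" (3), from world to camera coordinates, as OpenCV has them. Camera axes: x right, y down, z forward; pixel columns grow to the right and rows downward; lengths in m; the calibration is good to about 2 mm. The wrist camera is an equidistant fisheye: a pixel r from the principal point sees the ray r / f radians off the axis. A picture is of the moment at which its call begins: read the wrist's pose just before it. calibration takes no time and is no camera call; for the wrist camera it gives the pose at the moment of the call.
- robot.close_job(): hands the job in; it is judged then, once.
Trained networks look in the newest picture that a camera, given by its name, has taken for a name from the list of things; names that differ only in an ending like _2 or _b are one class to them, and where a whole thing is asked for, a point or a joint stands for the part that bears it (a point fixed in the world has none). Each returns a list of dicts, best first, with "conf" (0 to 1); they miss things now and then, are a little off and sometimes report something else, mostly with a low value. They report only what shows in the picture. A call takes as long as a camera call. They do not tell look-alikes from the thing itself.
- robot.recognise(camera, query): "centre" ([x, y, z] in m, in world coordinates, good to about 4 mm: the middle of the surface that is visible of it).
- robot.regions_of(camera, query): "pixels" (420x560 bool, what is visible of it).
- robot.landmark_of(camera, query): "centre" ([x, y, z] in m, in world coordinates, good to about 4 mm: a listed point, or the origin of a listed thing).
The state is a dict: "t": time; "q": joint angles; "dq": joint speeds; "joint_torque": joint torques, N m; "tool_pos": TCP position; "orientation": TCP orientation; "force": force on the tool from outside, world axes, zero at the start; "wrist_torque": the same for the moment, N m; "opening": finger opening in m; "gripper_force": force on a finger pad.
Only numpy, scipy, OpenCV 4.12 (cv2) and the standard library are available. Lean on these libraries where they do the work, as an engineer would, in place of code of your own. Each camera call takes 0.05 s, during which the arm holds its last target. There are 200 camera calls.

## Working session

There is one attempt and no reset: what is moved stays moved. The work goes in short steps, Python scripts to look and compute and a tool call to move; the robot and the scene stay as the last step left them, time stands still between calls to the robot, and variables do not carry over. Pictures are saved under pics/ and viewed, at most 10 in all, crops included, and the job is handed in when it is done.

Besides the shell and the picture viewer there is one more tool, called as name(argument=value, ...) on one line, values as JSON. play_rows: Moves the arm, as the interface text tells. Its arguments: {"type":"object","properties":{"increments":{"type":"string"},"force":{"type":"number"}},"required":["increments"]}

```bash
mkdir -p pics; cat > h.py <<'E'
import numpy as np, cv2
from plant import robot
from scipy.spatial.transform import Rotation as R
def save(cam,name):
    im=robot.read_camera(cam); cv2.imwrite(f'pics/{name}.png',im); return im
def proj(cam,p):
    c=robot.calibration(cam); f=210/np.tan(np.radians(c['vertical_fov'])/2)
    pc=R.from_rotvec(np.ravel(c['rvec'])).apply(p)+np.ravel(c['tvec']); 
    return np.round([f*pc[0]/pc[2]+c['cx'],f*pc[1]/pc[2]+c['cy']],0)
def ray(cam,u,v,z):
    c=robot.calibration(cam); f=210/np.tan(np.radians(c['vertical_fov'])/2)
    r=R.from_rotvec(np.ravel(c['rvec'])).inv(); x,y=(u-c['cx'])/f,(v-c['cy'])/f
    if cam=='wrist':
        t=np.hypot(x,y); s=np.sin(t)/t if t>1e-9 else 1; d=np.array([x*s,y*s,np.cos(t)])
    else: d=np.array([x,y,1])
    d=r.apply(d); o=-r.apply(np.ravel(c['tvec'])); return o+d*(z-o[2])/d[2]
E
python3 - <<'E'
from h import *
np.set_printoptions(precision=3,suppress=True)
a=save('scene','s0'); b=save('top','t0')
cv2.imwrite('pics/both.png',np.hstack([a,b])[:, :][::1] if 0 else cv2.resize(np.vstack([a,b]),(448,600)) if 0 else b)
for cam in ['top','scene']:
  for q in ['pull_knob','pot_mouth','half_mark','lock_block','nozzle_tip','lid_handle','bayonet_lid','masking_tape','beech_block','tin']:
    print(cam,q,[(d['centre'].round(3).tolist() if hasattr(d['centre'],'round') else d['centre'],round(d['conf'],2),proj(cam,np.array(d['centre'])).tolist()) for d in robot.landmark_of(cam,q)])
s=robot.read_state(); print(s['t'],s['tool_pos'],s['orientation'],s['opening'])
E
```

```text
top pull_knob [([0.5848, -0.0276, 0.0894], 0.93, [262.0, 192.0])]
top pot_mouth [([0.5825, 0.0574, 0.0959], 0.78, [227.0, 192.0])]
top half_mark [([0.6191, 0.0292, 0.0973], 0.68, [239.0, 177.0])]
top lock_block [([0.5872, 0.0123, 0.0941], 0.9, [245.0, 191.0])]
top nozzle_tip [([0.5812, 0.0868, 0.1005], 0.78, [214.0, 192.0])]
top lid_handle [([0.6859, -0.3891, 0.0336], 0.92, [402.0, 161.0]), ([0.4512, -0.1473, 0.036], 0.79, [309.0, 250.0]), ([0.4382, -0.0371, 0.0378], 0.71, [265.0, 254.0])]
top bayonet_lid [([0.449, -0.1433, 0.0027], 0.82, [307.0, 252.0]), ([0.4392, -0.0362, -0.0037], 0.72, [265.0, 255.0]), ([0.686, -0.3925, 0.0002], 0.59, [400.0, 165.0])]
top masking_tape [([0.5487, -0.269, -0.0009], 0.78, [355.0, 215.0]), ([0.4385, -0.0357, 0.0356], 0.44, [265.0, 254.0])]
top beech_block [([0.448, -0.2466, 0.0017], 0.53, [347.0, 253.0])]
top tin [([0.424, 0.2742, 0.0012], 0.58, [144.0, 259.0])]
scene pull_knob [([0.5868, -0.0339, 0.0829], 0.98, [293.0, 207.0])]
scene pot_mouth [([0.585, 0.0644, 0.0985], 0.77, [277.0, 185.0])]
scene half_mark [([0.6124, 0.0308, 0.0912], 0.55, [290.0, 190.0])]
scene lock_block [([0.5827, 0.0163, 0.0959], 0.95, [284.0, 195.0])]
scene nozzle_tip [([0.5797, 0.0889, 0.0995], 0.64, [272.0, 181.0]), ([0.5814, 0.062, 0.0971], 0.26, [276.0, 186.0])]
scene lid_handle [([0.6803, -0.388, 0.0347], 0.9, [388.0, 287.0])]
scene bayonet_lid [([0.6807, -0.3897, 0.0006], 0.73, [386.0, 294.0])]
scene masking_tape [([0.5458, -0.2709, 0.0024], 0.76, [323.0, 283.0]), ([0.5812, 0.0183, 0.0955], 0.44, [283.0, 195.0])]
scene beech_block []
scene tin [([0.6161, 0.0276, 0.0919], 0.58, [291.0, 190.0]), ([0.4286, 0.277, 0.0044], 0.51, [208.0, 183.0])]
1.1 [ 0.199 -0.566  0.219] [-3.097 -0.53  -0.   ] 0.09330256544950781
```

View pics/t0.png

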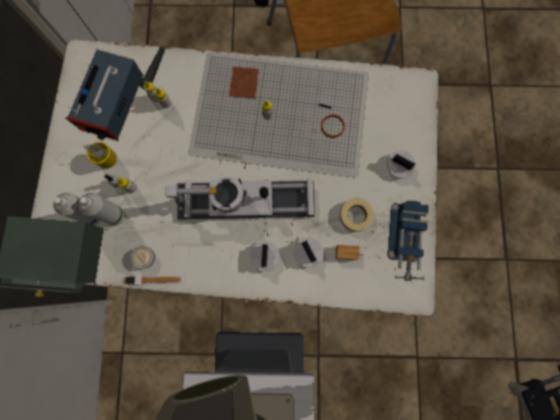

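View pics/s0.png

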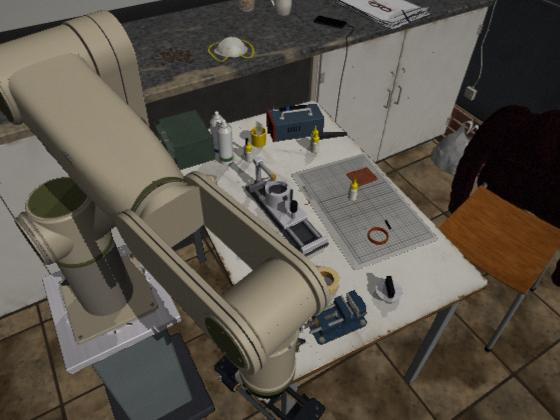

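The top view shows three lid look-alikes, at px (265,255), (309,250) and (402,161). In this view the robot's left (+y) is image-left, so the one at (265,255), y≈-0.036, is farthest left and is the one meant. The rig spans (175–315, 180–220), with the knob at (263,192). The scene view has the same layout, but the arm hides the two near lids.

I'll confirm it in an enlarged crop.

```bash
python3 - <<'E'
from h import *
im=cv2.imread('pics/t0.png'); cv2.imwrite('pics/c0.png',cv2.resize(im[165:285,165:325],None,fx=5,fy=5,interpolation=cv2.INTER_CUBIC))
for p in [(177,205),(315,200)]: print(ray('top',*p,0.0))
for d in robot.regions_of('top','lid_handle'):
    ys,xs=np.nonzero(d['pixels']); print(d['conf'],xs.mean(),ys.mean(),len(xs),xs.min(),xs.max(),ys.min(),ys.max(),ray('top',xs.mean(),ys.mean(),0.05))
E
```

```text
[0.56705416 0.1994973  0.        ]
[ 0.58634085 -0.16500812  0.        ]
0.68 308.40389972144845 251.3676880222841 718 294 323 237 266 [ 0.44650071 -0.14362938  0.05      ]
0.67 400.7329286798179 163.99089529590287 659 387 415 150 178 [ 0.67344696 -0.37975539  0.05      ]
0.63 264.4751009421265 255.514131897712 743 249 280 241 270 [ 0.43459763 -0.03586577  0.05      ]
```

View pics/c0.png

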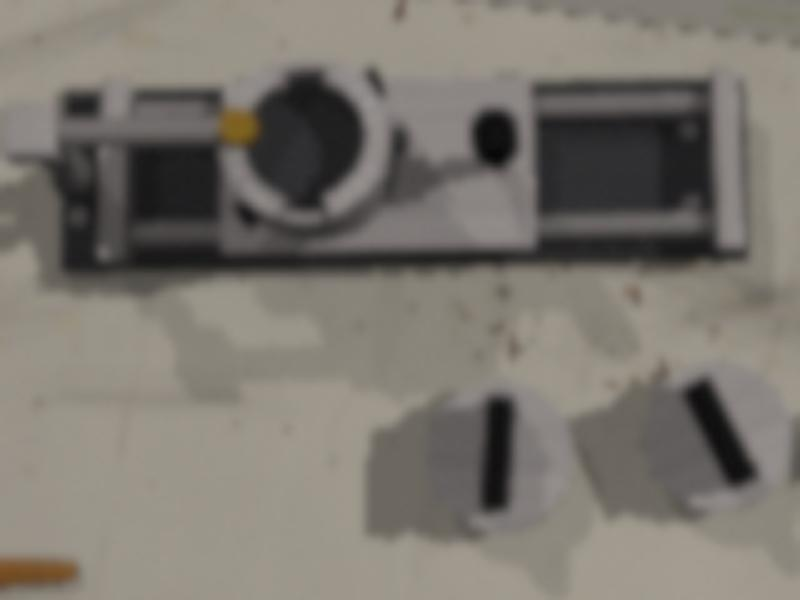

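The crop shows the lid meant at crop (500,455), its bar nearly along world x. The second lid is at (720,435). The pot is at (310,145) with its gaps up and down, the nozzle tip (gold) is over the pot's back edge, and the knob is at (495,138). So the carriage is not fully back, with about 9 cm of travel left to the stop bar.

```bash
cat >> h.py <<'E'
def go(p,yaw=None):
    """increments (mm, deg) to world TCP p, with tool y axis at heading yaw (deg, mod 180)"""
    s=robot.read_state(); r=R.from_rotvec(s['orientation']); d=r.inv().apply(np.array(p)-s['tool_pos'])*1000
    y=r.as_matrix()[:,1]; h=np.degrees(np.arctan2(y[1],y[0]))
    print('tool y heading',round(h,2),'tcp',np.round(s['tool_pos'],4),'q',np.round(s['q'],3),'t',round(s['t'],2),'F',np.round(s['force'],1),'open',round(s['opening'],4))
    print('inc',d.round(1),end=' ')
    if yaw is not None:
        t=(yaw-h+90)%180-90; print('yaw inc (tool z down): ',round(-t,1),'or',round(-t-180*np.sign(-t),1))
    else: print()
E
python3 -c "
from h import *
go([.587,-.031,.22],3)
c=robot.calibration('wrist');print(c, -R.from_rotvec(np.ravel(c['rvec'])).inv().apply(np.ravel(c['tvec'])))"
```

```text
tool y heading -70.59 tcp [ 0.1994 -0.5659  0.2186] q [-1.317  0.13   1.488 -0.     1.523 -0.085] t 1.15 F [-0.3  0.6  0.1] open 0.0929
inc [ 543.3 -375.7   -1.4] yaw inc (tool z down):  -73.6 or 106.4
{'vertical_fov': 65.70646984690485, 'cx': 277.1821859557044, 'cy': 212.99485401505876, 'rvec': array([-2.37819056,  1.68415293,  0.22736147]), 'tvec': array([-0.59999204, -0.03049463,  0.3895064 ])} [ 0.26883869 -0.54149553  0.38359349]
```

play_rows(increments="543 -376 58 -73.6 -1;543 -376 58 -73.6 -1;543 -376 58 -73.6 -1;543 -376 58 -73.6 -1;543 -376 58 -73.6 -1;543 -376 58 -73.6 -1;543 -376 58 -73.6 -1;543 -376 58 -73.6 -1;543 -376 58 -73.6 -1;543 -376 58 -73.6 -1;543 -376 58 -73.6 -1;543 -376 58 -73.6 -1;543 -376 58 -73.6 -1;543 -376 58 -73.6 -1;543 -376 58 -73.6 -1;543 -376 58 -73.6 -1;543 -376 58 -73.6 -1")

```text
t: 2.85
tool_pos: [0.586, -0.0324, 0.1608]
orientation: [2.164, 2.277, -0.001]
force: [0.5, -0.2, -0.0]
opening: 0.0929
gripper_force: 0.0
```

```bash
python3 - <<'E'
from h import *
s=robot.read_state(); im=save('wrist','w1')
for q in ['pull_knob','pot_mouth','half_mark','lock_block','lid_handle','bayonet_lid']:
    print(q,[(np.round(d['centre'],4).tolist(),round(d['conf'],2)) for d in robot.landmark_of('wrist',q)])
go([.587,-.031,.068],3)
E
```

```text
pull_knob [([0.588, -0.035, 0.0899], 0.86)]
pot_mouth [([0.5796, 0.0603, 0.0907], 0.58)]
half_mark [([0.6162, 0.0306, 0.095], 0.67)]
lock_block [([0.5859, 0.0148, 0.0938], 0.95)]
lid_handle [([0.4369, -0.0351, 0.0351], 0.96)]
bayonet_lid [([0.4352, -0.0341, -0.0011], 0.89)]
tool y heading 2.97 tcp [ 0.5865 -0.0313  0.1609] q [-0.141  0.129  1.596  0.     1.416 -0.192] t 3.2 F [ 0.4  0.5 -0. ] open 0.0928
inc [ 0.3  0.5 92.9] yaw inc (tool z down):  -0.0 or 180.0
```

View pics/w1.png

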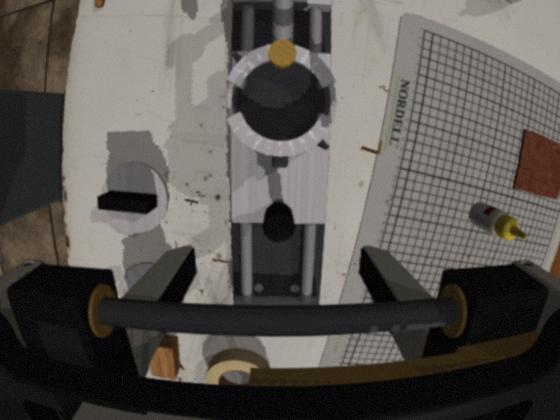

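The wrist view shows the knob at (278,222), centred between the fingers. The pot is at (280,97) with gaps at (232,97) and (330,97), the lock block is at (278,160), and the lid meant is at (133,198). I'll descend and grip the knob.

play_rows(increments="-1 0.5 50 0 -1;-1 0.5 93 0 -1;-1 0.5 93 0 -1;-1 0.5 93 0 1;-1 0.5 93 0 1;-1 0.5 93 0 1;-1 0.5 93 0 1;-1 0.5 93 0 1;-1 0.5 93 0 1;-1 0.5 93 0 1", force=30)

```text
t: 4.2
tool_pos: [0.5872, -0.0318, 0.0678]
orientation: [2.162, 2.279, 0.0]
force: [-0.0, -0.1, 0.9]
opening: 0.0414
gripper_force: 0.0
```

play_rows(increments="0 0 0 0 1;0 0 0 0 1;0 0 0 0 1;0 0 0 0 1;-10 0 0 0 1;-25 0 0 0 1;-40 0 0 0 1;-55 0 0 0 1;-70 0 0 0 1;-80 0 0 0 1")

```text
t: 5.2
tool_pos: [0.5896, -0.1115, 0.0675]
orientation: [-2.16, -2.276, 0.002]
force: [-11.1, 5.9, 9.8]
opening: 0.0237
gripper_force: 30.0
```

play_rows(increments="-4 -1.5 0 0 1;-8 -1.5 0 0 1;-11 -1.5 0 0 1;-14 -2 0 0 1;-16 -2 0 0 1;-16 -2 0 0 1")

```text
t: 5.8
tool_pos: [0.59, -0.1237, 0.0675]
orientation: [-2.157, -2.277, -0.006]
force: [-2.8, 18.5, 5.4]
opening: 0.0232
gripper_force: 30.0
```

play_rows(increments="-3 0 0 0 1;-5 0 0 0 1;-5 0 0 0 1;-5 0 0 0 1")

```text
t: 6.2
tool_pos: [0.5901, -0.1266, 0.0672]
orientation: [-2.155, -2.276, -0.008]
force: [-3.2, 25.5, 5.1]
opening: 0.0235
gripper_force: 30.0
```

```bash
python3 - <<'E'
from h import *
go([.587,-.13,.068],3)
for q in ['pull_knob','pot_mouth','half_mark','lock_block','nozzle_tip']:
    robot.read_camera('top') if q=='pull_knob' else 0
    print(q,[(np.round(d['centre'],4).tolist(),round(d['conf'],2)) for d in robot.landmark_of('top',q)])
E
```

```text
tool y heading 3.14 tcp [ 0.5901 -0.1266  0.0672] q [-0.301  0.262  1.624  0.008  1.26  -0.358] t 6.2 F [-3.2 25.5  5.1] open 0.0235
inc [-3.2 -3.3 -0.9] yaw inc (tool z down):  0.1 or -179.9
pull_knob [([0.5875, -0.1183, 0.0873], 0.88)]
pot_mouth [([0.5846, -0.0318, 0.0948], 0.93), ([0.5885, -0.1202, 0.09], 0.63)]
half_mark [([0.6243, -0.0604, 0.0956], 0.56)]
lock_block [([0.5914, -0.0806, 0.0945], 0.93)]
nozzle_tip [([0.5854, 0.087, 0.0978], 0.85)]
```

The knob, pot and nozzle positions put the pot 119 mm from the nozzle, and the pull force rose to 25 N, so the carriage is at its stop. I'll release and go to the lid.

play_rows(increments="5 0 0 0 -1;6 0 0 0 -1;6 0 0 0 -1;6 0 0 0 -1;6 0 0 0 -1;6 0 -40 0 -1;6 0 -83 0 -1;50 -50 -83 -8 -1;105 -148 -83 -87 -1;105 -148 -83 -87 -1;105 -148 -83 -87 -1;105 -148 -83 -87 -1;105 -148 -83 -87 -1;105 -148 -83 -87 -1;105 -148 -83 -87 -1;105 -148 -83 -87 -1;105 -148 -83 -87 -1;105 -148 -83 -87 -1;105 -148 -83 -87 -1;105 -148 -83 -87 -1")

```text
t: 8.5
tool_pos: [0.4372, -0.0358, 0.1507]
orientation: [0.005, 3.141, -0.0]
force: [-0.3, -0.4, -0.8]
opening: 0.0928
gripper_force: 0.0
```

```bash
python3 - <<'E'
from h import *
s=robot.read_state(); im=save('wrist','w2'); save('top','t2')
for c in ['wrist','top']:
  for q in ['lid_handle','bayonet_lid','pull_knob','pot_mouth','half_mark','lock_block']:
    print(c,q,[(np.round(d['centre'],4).tolist(),round(d['conf'],2)) for d in robot.landmark_of(c,q)])
t=cv2.imread('pics/t2.png'); cv2.imwrite('pics/w2t.png',np.hstack([cv2.resize(im,(400,300)),cv2.resize(t[165:285,205:365],(400,300),interpolation=cv2.INTER_CUBIC)]))
go([.437,-.036,.03],90)
E
```

```text
wrist lid_handle [([0.4441, -0.1489, 0.0347], 0.85), ([0.4351, -0.0354, 0.0377], 0.76)]
wrist bayonet_lid [([0.432, -0.0338, -0.0021], 0.77), ([0.4523, -0.1432, 0.0009], 0.73)]
wrist pull_knob [([0.5887, -0.1264, 0.0857], 0.58)]
wrist pot_mouth [([0.5866, -0.0269, 0.0911], 0.68)]
wrist half_mark []
wrist lock_block [([0.5898, -0.0786, 0.0941], 0.94), ([0.4356, -0.0332, 0.0364], 0.34)]
top lid_handle [([0.6846, -0.3904, 0.0354], 0.79), ([0.4529, -0.1436, 0.0364], 0.74), ([0.4368, -0.0335, 0.0357], 0.62)]
top bayonet_lid [([0.45, -0.1435, 0.0038], 0.68), ([0.6859, -0.3903, -0.001], 0.63), ([0.4397, -0.0398, 0.0015], 0.43)]
top pull_knob [([0.5887, -0.1188, 0.0862], 0.64)]
top pot_mouth [([0.5838, -0.03, 0.0952], 0.6)]
top half_mark [([0.6212, -0.0628, 0.0973], 0.59)]
top lock_block [([0.5856, -0.0808, 0.0924], 0.86)]
tool y heading 90.01 tcp [ 0.4371 -0.0357  0.1506] q [-0.198 -0.28   2.003  0.     1.419 -1.769] t 9.2 F [-0.7  0.1 -0.3] open 0.093
inc [ 1.000e-01 -3.000e-01  1.206e+02] yaw inc (tool z down):  0.0 or -180.0
```

View pics/w2.png

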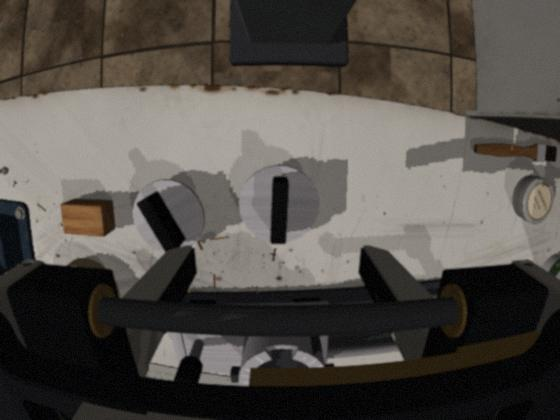

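The wrist view shows the lid meant at (279,205), its bar nearly upright in the picture and centred between the fingers. The decoy is at (168,217) and the block at (88,217). I'll measure the bar's line.

```bash
python3 - <<'E'
from h import *
g=cv2.cvtColor(cv2.imread('pics/w2.png'),cv2.COLOR_BGR2GRAY)
m=(g[165:250,262:300]<45); 
for r in range(5,85,10): 
    xs=np.nonzero(m[r])[0]; 
    if len(xs): 
        L,Rr=xs.min()+262,xs.max()+263; print(r+165,L,Rr,ray('wrist',L,r+165,.051).round(4),ray('wrist',Rr,r+165,.051).round(4))
rows=np.nonzero(m[:,12:20].any(1))[0]+165; print(rows.min(),rows.max())
for z in (.051,.021): print(ray('wrist',279,rows.min(),z).round(4),ray('wrist',279,rows.max()+1,z).round(4))
c=robot.calibration('wrist'); print(-R.from_rotvec(np.ravel(c['rvec'])).inv().apply(np.ravel(c['tvec'])), R.from_rotvec(np.ravel(c['rvec'])).as_matrix()[2])
E
```

```text
180 273 288 [ 0.4084 -0.0391  0.051 ] [ 0.4083 -0.0267  0.051 ]
190 273 288 [ 0.4168 -0.0391  0.051 ] [ 0.4168 -0.0267  0.051 ]
200 273 288 [ 0.4253 -0.0392  0.051 ] [ 0.4253 -0.0266  0.051 ]
210 272 287 [ 0.4339 -0.04    0.051 ] [ 0.4339 -0.0274  0.051 ]
220 272 287 [ 0.4427 -0.0401  0.051 ] [ 0.4427 -0.0273  0.051 ]
230 271 286 [ 0.4516 -0.041   0.051 ] [ 0.4517 -0.0281  0.051 ]
240 271 285 [ 0.4608 -0.041   0.051 ] [ 0.4608 -0.0289  0.051 ]
177 242
[ 0.4058 -0.0342  0.051 ] [ 0.4636 -0.0341  0.051 ]
[ 0.4106 -0.034   0.021 ] [ 0.4748 -0.0339  0.021 ]
[ 0.36392182 -0.03566024  0.31559395] [ 2.64651552e-01 -1.50303569e-05 -9.64344107e-01]
```

play_rows(increments="2.4 1.7 40 2.2 0;2.4 1.7 80 2.2 0;2.4 1.7 100 2.2 0;2.4 1.7 115 2.2 0;2.4 1.7 126.5 2.2 0;2.4 1.7 126.5 2.2 0.3;2.4 1.7 126.5 2.2 1;2.4 1.7 126.5 2.2 1;2.4 1.7 126.5 2.2 1;2.4 1.7 126.5 2.2 1;2.4 1.7 126.5 2.2 1;2.4 1.7 126.5 2.2 1", force=40)

```text
t: 10.4
tool_pos: [0.4352, -0.0341, 0.0247]
orientation: [0.06, 3.14, -0.0]
force: [-0.1, -0.2, 4.6]
opening: 0.0137
gripper_force: 40.0
```

play_rows(increments="0 0 -20 0 1;0 0 -60 0 1;0 0 -105 0 1;-30 2 -155 0 1;-80 4 -155 0 1;-130 6 -155 0 1;-180 8 -155 0 1;-220 11 -155 0 1;-240 11 -155 0 1;-240 11 -155 0 1;-240 11 -155 0 1")

```text
t: 11.5
tool_pos: [0.6743, -0.032, 0.1778]
orientation: [-0.06, -3.139, -0.0]
force: [-0.7, -0.7, -1.5]
opening: 0.0137
gripper_force: 40.0
```

```bash
python3 - <<'E'
from h import *
im=save('wrist','w3')
for q in ['pot_mouth','half_mark','lock_block','pull_knob']:
    print(q,[(np.round(d['centre'],4).tolist(),round(d['conf'],2)) for d in robot.landmark_of('wrist',q)])
go([.585,-.031,.14],90)
for p in [(.585,-.031,.094)]:
    c=robot.calibration('wrist'); np.save('wc.npy',c,allow_pickle=True)
E
```

```text
pot_mouth [([0.5848, -0.0301, 0.0975], 0.95)]
half_mark [([0.6185, -0.06, 0.0945], 0.93)]
lock_block [([0.5884, -0.0763, 0.0948], 0.92)]
pull_knob [([0.5873, -0.1243, 0.0869], 0.79)]
tool y heading 87.81 tcp [ 0.6744 -0.0321  0.1796] q [-0.124  0.351  1.304 -0.     1.487 -1.656] t 11.75 F [ 0.2  0.1 -1.3] open 0.0136
inc [89.3 -2.3 39.6] yaw inc (tool z down):  -2.2 or 177.8
```

View pics/w3.png

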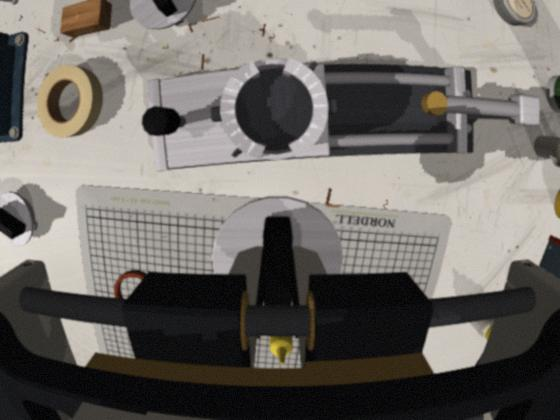

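The wrist view shows the pot at (273,107), its bore clearly visible. The knob is at (160,120), the rib at (237,152), and the held lid hangs below at (278,250). I'll rectify this to the rim plane and fit the centre and gap angle.

```bash
cat > rect.py <<'E'
from h import *
c=np.load('wc.npy',allow_pickle=True).item(); f=210/np.tan(np.radians(c['vertical_fov'])/2)
def wpix(P):
    pc=R.from_rotvec(np.ravel(c['rvec'])).apply(P)+np.ravel(c['tvec']); rr=np.hypot(pc[:,0],pc[:,1]); th=np.arctan2(rr,pc[:,2]); k=f*th/rr
    return pc[:,0]*k+c['cx'],pc[:,1]*k+c['cy']
g=cv2.GaussianBlur(cv2.imread('pics/w3.png',0),(0,0),.7).astype(np.float32)
def samp(P):
    u,v=wpix(P); return cv2.remap(g,u.astype(np.float32)[:,None],v.astype(np.float32)[:,None],cv2.INTER_LINEAR)[:,0]
A=np.radians(np.arange(0,360,2))
def circ(x,y,r): return np.c_[x+r*np.cos(A),y+r*np.sin(A),0*A+.094]
best=[]
for x in np.arange(.577,.593,.0005):
  for y in np.arange(-.039,-.023,.0005):
    for k in (1,):
      s=np.mean(np.clip(samp(circ(x,y,.0315))-samp(circ(x,y,.0285)),0,80))
      best.append((s,x,y))
best.sort(reverse=True); print(np.round(best[:6],4))
s,x,y=np.mean(best[:6],0)
p=np.mean([samp(circ(x,y,r)) for r in (.032,.034,.036)],0)
print([(int(np.degrees(a)),int(v)) for a,v in zip(A,p)][::2])
n=560; X,Y=np.meshgrid(np.arange(n),np.arange(n)); P=np.c_[(x+(n/2-Y.ravel())*.0002),(y+(n/2-X.ravel())*.0002),np.full(n*n,.094)]
o=samp(P).reshape(n,n).astype(np.uint8); o=cv2.cvtColor(o,cv2.COLOR_GRAY2BGR)
for r in (150,205): cv2.circle(o,(n//2,n//2),r,(0,0,255),1)
cv2.line(o,(n//2,0),(n//2,n),(0,255,0),1)
cv2.imwrite('pics/rect.png',o)
E
python3 rect.py
```

```text
[[ 6.66890e+01  5.87000e-01 -3.25000e-02]
 [ 6.66855e+01  5.86500e-01 -3.20000e-02]
 [ 6.66665e+01  5.87000e-01 -3.20000e-02]
 [ 6.66475e+01  5.86500e-01 -3.15000e-02]
 [ 6.66174e+01  5.87000e-01 -3.15000e-02]
 [ 6.64641e+01  5.87000e-01 -3.10000e-02]]
[(0, 69), (4, 68), (8, 71), (12, 71), (16, 68), (20, 124), (24, 182), (28, 183), (32, 183), (36, 192), (40, 188), (44, 182), (48, 192), (52, 190), (56, 183), (59, 190), (64, 208), (68, 188), (72, 183), (76, 184), (80, 185), (84, 183), (88, 191), (92, 206), (96, 187), (100, 187), (104, 203), (108, 196), (112, 186), (116, 198), (119, 205), (124, 188), (128, 189), (132, 205), (136, 195), (140, 187), (144, 194), (148, 203), (152, 190), (156, 189), (160, 185), (164, 127), (168, 99), (172, 108), (176, 118), (180, 114), (184, 115), (188, 102), (192, 89), (196, 87), (200, 140), (204, 190), (208, 182), (212, 171), (216, 184), (220, 170), (224, 165), (228, 181), (232, 190), (236, 185), (239, 190), (244, 205), (248, 189), (252, 165), (256, 183), (260, 184), (264, 163), (268, 165), (272, 192), (276, 172), (280, 161), (284, 178), (288, 173), (292, 162), (296, 165), (300, 193), (304, 167), (308, 160), (312, 163), (316, 167), (320, 160), (324, 165), (328, 196), (332, 168), (336, 159), (340, 159), (344, 122), (348, 60), (352, 65), (356, 73)]Traceback (most recent call last):
  File "rect.py", line 22, in <module>
    o=samp(P).reshape(n,n).astype(np.uint8); o=cv2.cvtColor(o,cv2.COLOR_GRAY2BGR)
      ~~~~^^^
  File "rect.py", line 8, in samp
    u,v=wpix(P); return cv2.remap(g,u.astype(np.float32)[:,None],v.astype(np.float32)[:,None],cv2.INTER_LINEAR)[:,0]
                        ~~~~~~~~~^^^^^^^^^^^^^^^^^^^^^^^^^^^^^^^^^^^^^^^^^^^^^^^^^^^^^^^^^^^^^^^^^^^^^^^^^^^^^^
cv2.error: OpenCV(4.12.0) /io/opencv/modules/imgproc/src/imgwarp.cpp:1713: error: (-215:Assertion failed) dst.cols < SHRT_MAX && dst.rows < SHRT_MAX && src.cols < SHRT_MAX && src.rows < SHRT_MAX in function 'remap'
```

```bash
python3 - <<'E'
s=open('rect.py').read()
s=s.replace("u.astype(np.float32)[:,None],v.astype(np.float32)[:,None],cv2.INTER_LINEAR)[:,0]","u.astype(np.float32).reshape(-1,20),v.astype(np.float32).reshape(-1,20),cv2.INTER_LINEAR).ravel()")
i=s.index("best=[]"); j=s.index("n=560")
s=s[:i]+"""from scipy.ndimage import gaussian_filter1d
from scipy.optimize import least_squares
rs=np.arange(.024,.036,.0002); x,y=.5865,-.0315
I=np.array([samp(circ(x,y,r)) for r in rs]); G=np.gradient(gaussian_filter1d(I,2,axis=0),axis=0)
k=G.argmax(0); d=np.degrees(A); ok=(abs((d-2+90)%180-90)>24)
pts=np.c_[x+rs[k]*np.cos(A),y+rs[k]*np.sin(A)][ok]
fit=least_squares(lambda q:np.hypot(pts[:,0]-q[0],pts[:,1]-q[1])-q[2],[x,y,.03],loss='soft_l1',f_scale=.0005); print(fit.x.round(5),np.std(fit.fun))
x,y=fit.x[:2]
"""+s[j:]
open('rect.py','w').write(s)
E
python3 rect.py
```

```text
[ 0.58727 -0.03157  0.0297 ] 0.00011999887903864465
```

View pics/rect.png

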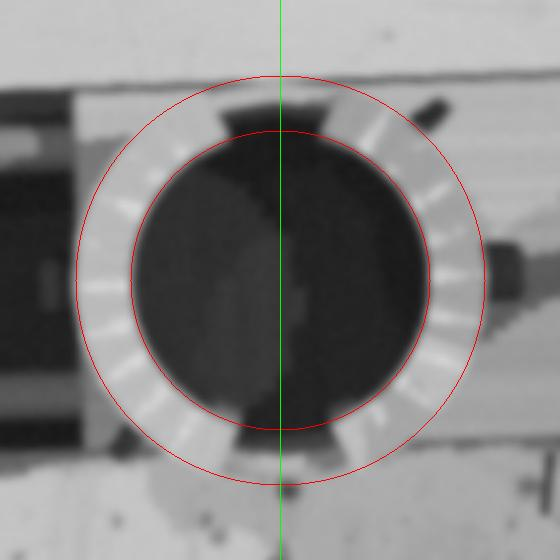

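The rectified view fits the bore very well: centre (0.5873,-0.0316), radius 29.7 mm. The gaps lie at heading ≈2.2° (pixels (273,110) and (287,450)), and the rib at (432,115) is at -43°, which agrees. Next I'll check where the lid sits in the grip.

```bash
python3 - <<'E'
from h import *
g=cv2.GaussianBlur(cv2.imread('pics/w3.png',0),(0,0),.7).astype(int)
s=robot.read_state(); r=R.from_rotvec(s['orientation']); tz=s['tool_pos'][2]
loc=lambda p:(r.inv().apply(p-s['tool_pos'])*1000).round(1)
print(g[186:226,278].tolist()); print('left',g[262,205:225].tolist(),'right',g[262,335:352].tolist())
print('bar left/right rows', [(v,g[v,255:305].tolist()) for v in (230,)])
for v in (197,198,199,216,217,218): print(v,loc(ray('wrist',278,v,tz-.0247+.021)),loc(ray('wrist',278,v,tz-.0247+.016)),loc(ray('wrist',278,v,tz-.0247+.051)))
for u in (212,213,214,342,343,344): print(u,loc(ray('wrist',u,262,tz-.0247+.021)))
E
```

```text
[203, 204, 202, 202, 203, 203, 203, 203, 197, 176, 144, 126, 133, 149, 155, 157, 156, 156, 157, 155, 155, 156, 157, 156, 149, 132, 110, 96, 88, 75, 52, 25, 9, 5, 8, 8, 8, 7, 8, 8]
left [128, 136, 139, 138, 137, 130, 125, 136, 159, 173, 173, 171, 171, 172, 173, 173, 173, 172, 172, 173] right [114, 114, 114, 113, 112, 114, 124, 140, 146, 138, 132, 139, 152, 160, 163, 163, 160]
bar left/right rows [(230, [157, 157, 157, 155, 156, 155, 148, 128, 87, 41, 12, 5, 7, 6, 8, 8, 5, 3, 5, 3, 3, 7, 9, 6, 7, 6, 6, 6, 4, 5, 8, 8, 7, 8, 10, 17, 38, 63, 82, 92, 94, 94, 94, 94, 96, 101, 108, 114, 117, 118])]
197 [35.7  0.4  3.7] [34.6  0.4  8.7] [ 42.4   0.3 -26.3]
198 [35.2  0.4  3.7] [34.1  0.4  8.7] [ 42.    0.3 -26.3]
199 [34.7  0.4  3.7] [33.5  0.4  8.7] [ 41.5   0.3 -26.3]
216 [25.3  0.4  3.7] [23.8  0.4  8.7] [ 33.8   0.3 -26.3]
217 [24.7  0.4  3.7] [23.3  0.4  8.7] [ 33.3   0.3 -26.3]
218 [24.1  0.4  3.7] [22.7  0.4  8.7] [ 32.9   0.3 -26.3]
212 [ -2.2 -37.4   3.7]
213 [ -2.2 -36.8   3.7]
214 [ -2.2 -36.2   3.7]
342 [-2.2 37.1  3.7]
343 [-2.2 37.7  3.7]
344 [-2.3 38.3  3.7]
```

```bash
cat > lid.py <<'E'
from h import *
from scipy.ndimage import gaussian_filter1d, map_coordinates
from scipy.optimize import least_squares
c=robot.calibration('wrist'); f=210/np.tan(np.radians(c['vertical_fov'])/2)
s=robot.read_state(); Rt=R.from_rotvec(s['orientation']); Rc=R.from_rotvec(np.ravel(c['rvec'])); tc=np.ravel(c['tvec'])
def pix(L): # tool-local m -> pixel
    pc=Rc.apply(Rt.apply(L)+s['tool_pos'])+tc; rr=np.hypot(pc[:,0],pc[:,1]); k=f*np.arctan2(rr,pc[:,2])/rr
    return pc[:,0]*k+c['cx'],pc[:,1]*k+c['cy']
def fit(pic,lx,ly,lz,degs,name):
    g=cv2.GaussianBlur(cv2.imread(pic,0),(0,0),.7).astype(float); A=np.radians(degs); rs=np.arange(.033,.043,.0002)
    I=[]
    for r in rs:
        u,v=pix(np.c_[lx+r*np.cos(A),ly+r*np.sin(A),0*A+lz]); I.append(map_coordinates(g,[v,u],order=1))
    G=np.abs(np.gradient(gaussian_filter1d(np.array(I),2,axis=0),axis=0)); k=G.argmax(0); w=G.max(0)>3
    p=np.c_[lx+rs[k]*np.cos(A),ly+rs[k]*np.sin(A)][w]
    for fix in (0,1):
        q=least_squares(lambda q:np.hypot(p[:,0]-q[0],p[:,1]-q[1])-(.038 if fix else q[2]),[lx,ly,.038],loss='soft_l1',f_scale=.0005)
        print(name,'fix' if fix else 'free',(q.x*1000).round(2),w.sum(),len(w),'rms',(np.std(q.fun)*1000).round(2))
if __name__=='__main__':
    # w2: TCP z .1506, flange top .021 -> local z +.1296 ; tool x = -world x ; far side = -x local
    for e in (0,.003): fit('pics/w2.png',0-e,.0017,.1296,np.r_[100:150:2,-150:-100:2,60:100:2,-100:-60:2],'w2 all')
    fit('pics/w2.png',0,.0017,.1346,np.r_[-60:60:2],'w2 near, bottom')
    fit('pics/w3.png',0,0,.0087,np.r_[-70:70:2],'w3 near, bottom')
    fit('pics/w3.png',-.002,0,.0087,np.r_[-70:70:2],'w3 near, bottom')
E
python3 lid.py
```

```text
w2 all free [ 5.44  1.68 38.14] 10 90 rms 0.62
w2 all fix [ 5.15  1.57 38.  ] 10 90 rms 0.63
w2 all free [ 5.72  5.99 42.49] 10 90 rms 0.59
w2 all fix [-0.04  1.71 38.  ] 10 90 rms 1.62
w2 near, bottom free [-49150.47 -15744.71  51647.52] 15 60 rms 0.44
w2 near, bottom fix [-0.38 -1.67 38.  ] 15 60 rms 0.66
w3 near, bottom free [-4.14 -0.5  39.85] 61 70 rms 1.43
w3 near, bottom fix [-2.11 -0.39 38.  ] 61 70 rms 1.51
w3 near, bottom free [-3.22 -0.4  38.96] 61 70 rms 1.36
w3 near, bottom fix [-2.14 -0.37 38.  ] 61 70 rms 1.41
```

play_rows(increments="45 -1.4 0 -2 1;75 -2.4 25 -4.4 1;89.2 -2.8 44.6 -4.4 1;89.2 -2.8 44.6 -4.4 1;89.2 -2.8 44.6 -4.4 1")

```text
t: 12.25
tool_pos: [0.5858, -0.0315, 0.1354]
orientation: [-0.06, 3.14, -0.0]
force: [0.9, -0.6, -1.2]
opening: 0.0138
gripper_force: 40.0
```

```bash
python3 - <<'E'
from h import *
go([.5852,-.0315,.112],92.2)
E
```

```text
tool y heading 92.19 tcp [ 0.5858 -0.0315  0.1354] q [-0.141  0.147  1.624  0.     1.37  -1.75 ] t 12.25 F [ 0.9 -0.6 -1.2] open 0.0138
inc [ 0.7  0.1 23.4] yaw inc (tool z down):  -0.0 or 180.0
```

play_rows(increments="0.3 0 6 0 1;0.3 0 12 0 1;0.3 0 16 0 1;0.3 0 18 0 1;0.3 0 20 0 1;0.3 0 20 0 1")

```text
t: 12.85
tool_pos: [0.5854, -0.0315, 0.1142]
orientation: [0.061, -3.14, -0.0]
force: [0.2, 0.3, -1.2]
opening: 0.0134
gripper_force: 40.0
```

play_rows(increments="0 0 3 0 1;0 0 6 0 1;0 0 8 0 1;0 0 10 0 1;0 0 11 0 1;0 0 12 0 1;0 0 12.5 0 1;0 0 12.5 0 1")

```text
t: 13.65
tool_pos: [0.5855, -0.0316, 0.1028]
orientation: [-0.061, 3.141, -0.0]
force: [-2.9, 0.1, 5.1]
opening: 0.0137
gripper_force: 40.0
```

play_rows(increments="0.3 0.1 0 3 1;0.2 0.3 0 8 1;0.1 0.5 0 13 1;0 0.6 0 18 1;0 0.8 0 22.5 1;0 0.8 0 22.5 1")

```text
t: 14.25
tool_pos: [0.586, -0.0307, 0.1027]
orientation: [0.555, 3.091, 0.0]
force: [-1.2, -0.7, 2.8]
opening: 0.0138
gripper_force: 40.0
```

```bash
python3 - <<'E'
from h import *
go([.5852,-.0315,.112],47.2); s=robot.read_state(); print(s['wrist_torque'],s['gripper_force'])
E
```

```text
tool y heading 69.64 tcp [ 0.586  -0.0307  0.1027] q [-0.14   0.177  1.653  0.     1.31  -1.355] t 14.25 F [-1.2 -0.7  2.8] open 0.0138
inc [ 0.5 -1.  -9.3] yaw inc (tool z down):  22.4 or -157.6
[ 0.00208685  0.04506179 -0.11151458] 39.99480128288269
```

play_rows(increments="0 0.2 0 5 1;0 0.4 0 10 1;-0.1 0.6 0 15 1;-0.1 0.7 0 19 1;-0.2 0.8 0 22.4 1;-0.2 0.8 0 22.4 1;-0.2 0.8 0 22.4 1")

```text
t: 14.95
tool_pos: [0.5864, -0.0304, 0.1027]
orientation: [1.139, 2.927, 0.0]
force: [-1.0, -1.5, 4.9]
opening: 0.0137
gripper_force: 40.0
```

```bash
python3 - <<'E'
from h import *
go([.5852,-.0315,.112],47.2); s=robot.read_state(); print(s['wrist_torque'],s['gripper_force'])
im=save('wrist','w4'); t=save('top','t4')
cv2.imwrite('pics/f4.png',np.vstack([cv2.resize(im[150:290,140:420],(560,280),interpolation=cv2.INTER_CUBIC),cv2.resize(t[150:220,200:340],(560,280),interpolation=cv2.INTER_CUBIC)]))
for q in ['lid_handle','half_mark','pot_mouth','lock_block']:
  for c in ('wrist','top'): print(c,q,[(np.round(d['centre'],4).tolist(),round(d['conf'],2)) for d in robot.landmark_of(c,q)])
E
```

```text
tool y heading 47.48 tcp [ 0.5864 -0.0304  0.1027] q [-0.139  0.178  1.652 -0.     1.311 -0.968] t 14.95 F [-1.  -1.5  4.9] open 0.0137
inc [ 0.1 -1.6 -9.3] yaw inc (tool z down):  0.3 or -179.7
[-0.18012954  0.09743605 -0.07752218] 39.994924664497375
wrist lid_handle [([0.5881, -0.0338, 0.1131], 0.83), ([0.443, -0.1433, 0.0332], 0.76)]
top lid_handle [([0.4519, -0.1464, 0.0371], 0.87), ([0.6856, -0.39, 0.0345], 0.82), ([0.5893, -0.0319, 0.1116], 0.49)]
wrist half_mark []
top half_mark []
wrist pot_mouth []
top pot_mouth [([0.5852, -0.0318, 0.0959], 0.93)]
wrist lock_block []
top lock_block [([0.5876, -0.0815, 0.0942], 0.59), ([0.4212, 0.2724, 0.0016], 0.59)]
```

View pics/w4.png

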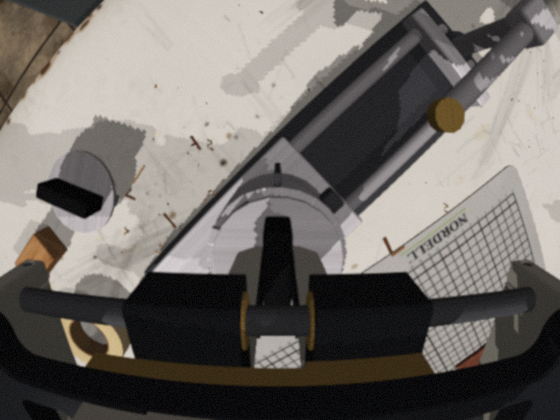

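The wrist view shows the rib at (278,174) in line with the bar, whose end is at (278,218). The lid is seated, and the carriage is still clear of the nozzle at (447,115). I'll check the angle numerically and hand in.

```bash
python3 - <<'E'
from h import *
p=ray('wrist',278,172,.094); a=np.degrees(np.arctan2(p[1]+.0316,p[0]-.5873)); print(p,a,a%180-180)
s=robot.read_state(); y=R.from_rotvec(s['orientation']).as_matrix()[:,1]; b=np.degrees(np.arctan2(y[1],y[0]))-90; print('bar',b,s['t'],s['force'],s['gripper_force'])
if abs((a-b+90)%180-90)<4: print(robot.close_job())
E
```

```text
[0.55106901 0.00280745 0.094     ] 136.47877287715067 -43.521227122849325
bar -42.518375613982535 15.45 [-0.5247354  -1.11607712  5.9996556 ] 39.9947190284729
the job is handed in; nothing more can be done
None
```

The job is handed in: I pulled the carriage to its stop and seated the lid in the pot. I then turned it clockwise to the half-way ribs (bar within about 1° of the rib, no click) and am still gripping it at 40 N; I did not go near the tape roll, block or tin.

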